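Set out the bedside things for the night

ROBOT

A 6-joint arm with a two-finger parallel gripper is mounted at the origin on the work surface. World frame = base frame: x ahead of the robot, y to its left, z up, the work surface at z = 0. Lengths are in mm, angles in rad, forces in N, time in s.
With the tool pointing down it reaches from about 250 to 775 mm from the base axis. Payload 8.9 kg.
Tool frame: the origin (TCP) lies between the finger pads; the fingertips stand ctrl.tip_extent ahead of it and the grasp point (between the pads) is the TCP (ctrl.tip_extent is the distance from the TCP to the fingertips, in mm); z points along the fingers, y is the line along which they close (so a half turn about z gives the same grasp; the last joint's range is limited). The gripper opens to 85 mm and grips with 20 to 120 N. Pads are 22 mm wide; open, the fingers measure 114 mm over their backs; the gripper's body (76 mm by 85 mm) begins 54 mm behind the grasp point. The pads swing forward as they close: fully open they stand 13 mm farther back than shut.
Start: joints at [1.067, 0.291, -0.153, 1.127, 0, 1.431], TCP at [187.294, 490.453, 250.305] pointing down, gripper open.
Joint ranges: [-2.52, 2.52], [-0.91, 1.74], [-1.3, 1.37], [-1.96, 2.02], [-1.52, 1.47], [-3.14, 3.14]. Speed limits (rad/s): [2.22, 2.22, 2.79, 3.14, 3.14, 3.14].

INTERFACE

Orientations are given as a unit quaternion [w, x, y, z].
In Python, from plant import ctrl gives the robot as it stands. The module is installed in compiled form; this text tells all that it offers.
- The arm moves only by the tool servo_tool, never from a script. Its argument "moves" is a list of rows, each a list of 7 numbers: the shift along the tool's x, y, z in mm, then the turn, a rotation vector about the tool's x, y, z in degrees, then the opening, from 0 (shut) to 1 (fully open). A call has exactly 8 rows; each row is the pose to reach, as a shift and turn from the pose commanded when the call began, along the tool's axes at that moment; what a row does not reach only later rows make up. A row lasts 1/10 s, in which the tool goes at most 50 mm and 8.59 degrees, less where a joint would pass 70% of its speed; a pose out of reach is approached as far as the arm can. A call with a gripper value outside its range is refused whole. The fingers move at their own pace and stop on an object; the grip force is fixed at half the most. Time passes only in rows, so rows that repeat a pose let the fingers close, or fill a call up. It gives the time, the measured TCP pose, the force, the opening and the grip force at its end, in the units of the state.
- ctrl.get_obs(): the state, without advancing time (a new reading comes with each control period).
- ctrl.grab_frame(name): name is "side" or "top"; returns the picture (384x512x3 uint8, red, green, blue); there is no depth.
- ctrl.camera_info(name): a dict with "fov_y" (degrees; the focal length in pixels is half the picture's height over the tangent of half this angle, whatever the lens; pixels are square), "cx", "cy" (the principal point, pixels), "rvec" (rotation vector, rad) and "tvec" (3), from world to camera coordinates, as OpenCV has them. Camera axes: x right, y down, z forward; pixel columns grow to the right and rows downward; lengths in mm; the calibration is good to about 2 mm. A picture is of the moment at which its call begins. camera_info takes no time and is no camera call.
- ctrl.close_job(): hands the job in; it is judged then, once.
The state is a dict: "time_s": time; "joint_pos": joint angles; "qd": joint speeds; "joint_torque": joint torques, N m; "tcp_pos": TCP position; "tool_rot": TCP orientation; "wrist_force": force on the tool from outside, world axes, zero at the start; "moment": the same for the moment, N m; "width": finger opening in mm; "finger_force": force on a finger pad.
Only numpy, scipy, OpenCV 4.12 (cv2) and the standard library are available. Lean on these libraries where they do the work, as an engineer would, in place of code of your own. Each camera call takes 0.05 s, during which the arm holds its last target. There are 200 camera calls.

TASK

Set out the bedside things for the night: stand the blue carafe in the middle of the cork coaster and put its cup, mouth down as it is, over the neck as the lid; stand the alarm clock close beside the tissue box on the box's left side (left as seen from the robot), centred on that side with a gap of about 2 cm and its display facing the same way as the box's robot-facing side; lay the red glasses case flat on top of the low shelf, centred and along its length; and slide the remote control lengthways under the middle of the shelf from its robot-facing side, leaving about the near third sticking out to take hold of. Set the carafe and the cup down gently and never tip them over, let go of everything, and leave the tissue box, the telephone and the book where they are.

Things in the scene. Friction and masses are not known exactly. Their poses are not given: they have to be found in the camera images.
- carafe: Bedside carafe, blue ceramic, 0.4 kg, closed at the top, 185 mm high: body 84 mm in diameter up to 85 mm, sloping shoulder up to 115 mm, straight neck 34 mm in diameter up to a lip (37 mm in diameter) at 180 to 185 mm. Take it by the neck. Loose, upright. Origin: centre of the underside, z up its axis.
- cup: The carafe's cup, blue ceramic, white disc on top, standing mouth down: straight cylinder 66 mm in outer diameter, 70 mm high, wall 3.5 mm (mouth 59 mm wide), closed end 5 mm thick on top. Over the neck the closed end rests on the lip, the mouth rim then 120 mm above the carafe's underside. 0.13 kg, loose. Origin: centre of the mouth rim, the lowest plane as it stands; z up its axis.
- clock: Black alarm clock, a block 48 mm deep (its x) by 80 mm wide (its y) by 60 mm high, grey snooze bar on top, dark display with red bars on its -x face. Loose, standing. Origin: centre of the underside; -x is the way the display faces, +y is its left seen from the robot at yaw 0.
- glasses_case: Red hard glasses case, 150 mm long (its x) by 56 mm wide (its y) by 38 mm high, lying flat. Loose. Origin: centre of the underside, z up.
- remote: Dark grey slim TV remote with small light keys on top, 140 mm long (its x) by 38 mm wide (its y) by 18 mm thick, lying flat, keys up. Loose. Origin: centre of the underside, z up. Either end may go in first.
- coaster: Round cork coaster with a dark rim, fixed, 100 mm in diameter and 6 mm thick. Origin: centre of its underside, on the table.
- shelf: Low pale wooden shelf, fixed on the table: board 120 mm deep (its x), 210 mm long (its y), 14 mm thick, upper face 44 mm above the table, on a 13 mm side wall at either end. The bay below is 30 mm high, 184 mm wide, open at the robot-facing side (-x) and the back. Origin: centre of its footprint on the table; z up. A remote a third out has its centre about 37 mm to -x of this origin.
- tissue_box: Lilac patterned tissue box, 110 by 110 mm and 125 mm high, oval slot in the top, loose. Origin: centre of the underside; +y is the side on the left as seen from the robot, -x the robot-facing side, z up. The clock stands on its +y side. To be left where it is.
- telephone: Black desk telephone with its handset across the top, 85 by 205 mm and about 58 mm high, loose; to be left alone. Origin: centre of the underside.
- book: Dark closed hardback lying flat, 112 by 178 mm and 24 mm thick, loose; to be left alone. Origin: centre of the underside.
Things that resemble listed ones, but are neither listed nor needed, are in the scene too. Leave any yellow look-alike of the carafe alone.

How it is judged:
By the outcome, as a careful person would: the job done as asked, in the order asked, and still so for the second after the job is handed in, with the robot touching nothing.
It also fails if it takes over 128 s, if anything falls off the work surface, if the arm or the gripper's body presses on something with over 40 N, if the wrist force passes 120 N, or if a joint passes its speed limit or range.

## Working session

There is one attempt and no reset: what is moved stays moved. The work goes in short steps, Python scripts to look and compute and a tool call to move; the robot and the scene stay as the last step left them, time stands still between calls to the robot, and variables do not carry over. Pictures are saved under pics/ and viewed, at most 14 in all, crops included, and the job is handed in when it is done.

Besides the shell and the picture viewer there is one more tool, called after "Call:" by a JSON object that holds its "op" and its "data". servo_tool: Moves the arm, as the interface text tells. Its arguments: {"type":"object","properties":{"moves":{"type":"array","items":{"type":"array","items":{"type":"number"}}}},"required":["moves"]}

```bash
mkdir -p pics
python3 - <<'E'
from plant import ctrl
import cv2
for n in("side","top"):
    cv2.imwrite(f"pics/{n}0.png",cv2.resize(ctrl.grab_frame(n)[:,:,::-1],(800,600),interpolation=cv2.INTER_CUBIC)); print(n,ctrl.camera_info(n))
print(ctrl.get_obs(),ctrl.tip_extent)
E
```

```text
side {'fov_y': 45.38389399100328, 'cx': 253.0935412524648, 'cy': 183.83941117869801, 'rvec': array([ 2.16035215, -0.17474512,  0.09764509]), 'tvec': array([-478.78962597,   92.6900993 , 1532.45070606])}
top {'fov_y': 50.72203482049733, 'cx': 250.11631951447671, 'cy': 192.74003459608454, 'rvec': array([ 2.16002484, -2.20123087,  0.07920298]), 'tvec': array([  21.38723282,  464.62947566, 1261.79732478])}
{'time_s': 0.1, 'joint_pos': array([ 1.06669403e+00,  2.91216191e-01, -1.54002100e-01,  1.12665880e+00,
        1.29562772e-05,  1.43153269e+00]), 'qd': array([-0.00043391,  0.00129946,  0.00295919, -0.00134226,  0.00056576,
        0.0005276 ]), 'joint_torque': array([ 1.39245796e-03, -5.37978423e+01,  3.31916642e+01,  9.40344937e-03,
       -1.63630316e-04, -7.52686447e-06]), 'tcp_pos': array([187.13439308, 490.16525939, 249.81192163]), 'tool_rot': array([-1.76995048e-04,  1.81409263e-01,  9.83407539e-01, -5.10614970e-04]), 'wrist_force': array([-0.10526833, -0.07620468,  0.18822715]), 'moment': array([-0.03676284,  0.00130102, -0.03775427]), 'finger_force': 0.0, 'width': 85.23552480020383} 19.0
```

View pics/top0.png

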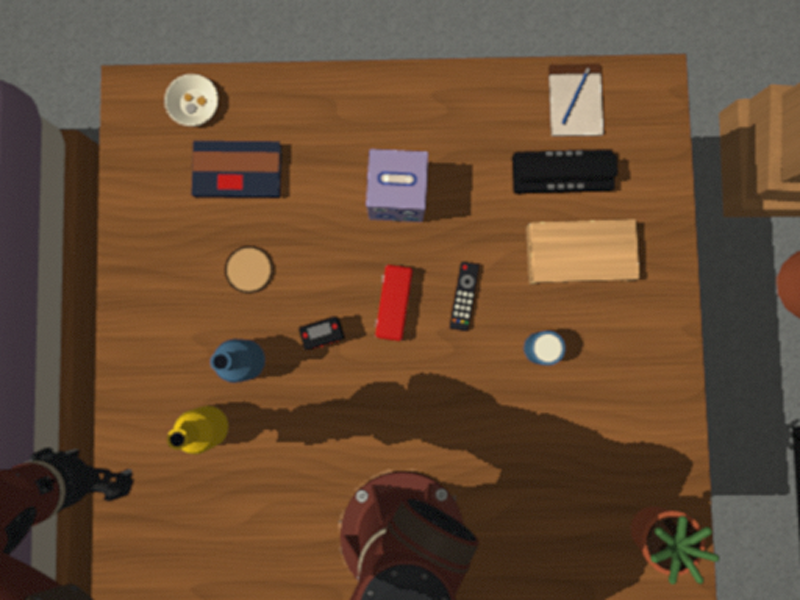

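View pics/side0.png

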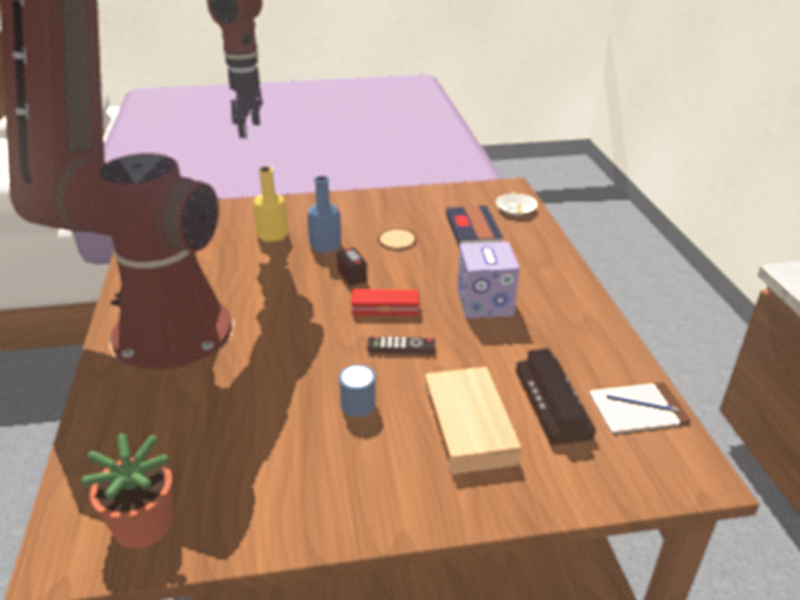

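The top view shows the carafe neck at (222,360), coaster (248,268), clock (322,333), case (394,302), remote (464,295), shelf (584,251), cup (547,348) and box (398,183), all in 800-px coordinates. I'll enlarge for measuring.

```bash
cat > h.py <<'E'
from plant import ctrl
import cv2, numpy as np
from scipy.spatial.transform import Rotation as R
def cam(n):
    c=ctrl.camera_info(n); f=192/np.tan(np.radians(c['fov_y']/2))
    return np.array([[f,0,c['cx']],[0,f,c['cy']],[0,0,1]]),c['rvec'],c['tvec']
def proj(n,P):
    K,r,t=cam(n); return cv2.projectPoints(np.float64(P).reshape(-1,1,3),r,t,K,None)[0].reshape(-1,2)
def ray(n,uv,z):
    "pixel -> world point on plane z"
    K,r,t=cam(n); M=cv2.Rodrigues(r)[0]; C=-M.T@t
    d=M.T@np.linalg.inv(K)@np.array([*uv,1.]); return C+d*(z-C[2])/d[2]
def crop(n,name,x0,y0,x1,y1,s,img=None):
    im=ctrl.grab_frame(n) if img is None else img
    cv2.imwrite(f"pics/{name}.png",cv2.resize(im[y0:y1,x0:x1,::-1],None,fx=s,fy=s,interpolation=cv2.INTER_CUBIC))
E
python3 - <<'E'
from h import *
im=ctrl.grab_frame("top"); np.save("top.npy",im)
crop("top","t1",130,80,330,230,4,im); crop("top","t2",230,85,430,235,4,im)
im=ctrl.grab_frame("side"); np.save("side.npy",im)
crop("side","s1",190,100,350,210,5,im)
E
```

```text
(no output)
```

View pics/t1.png

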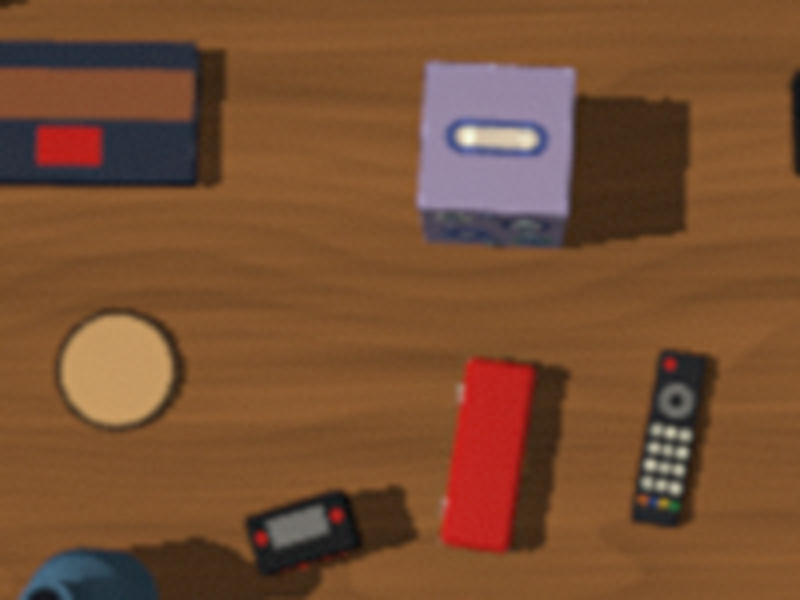

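View pics/t2.png

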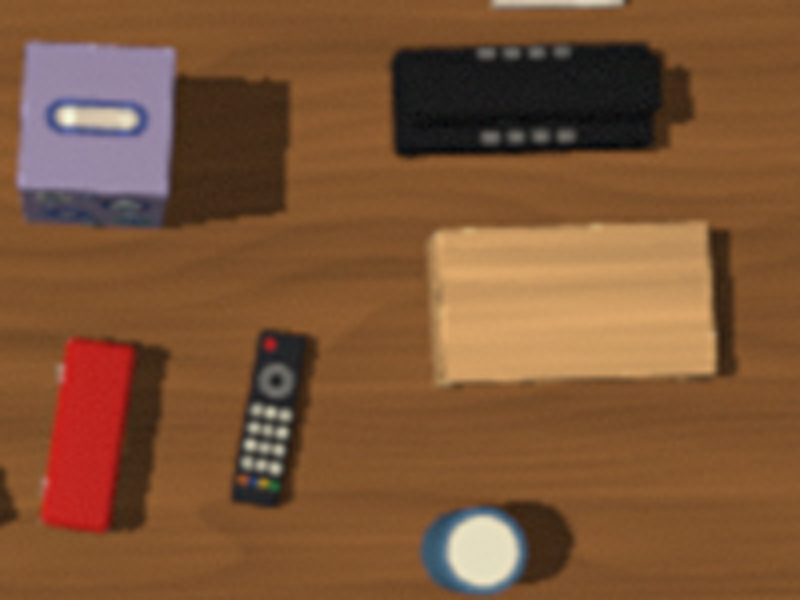

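View pics/s1.png

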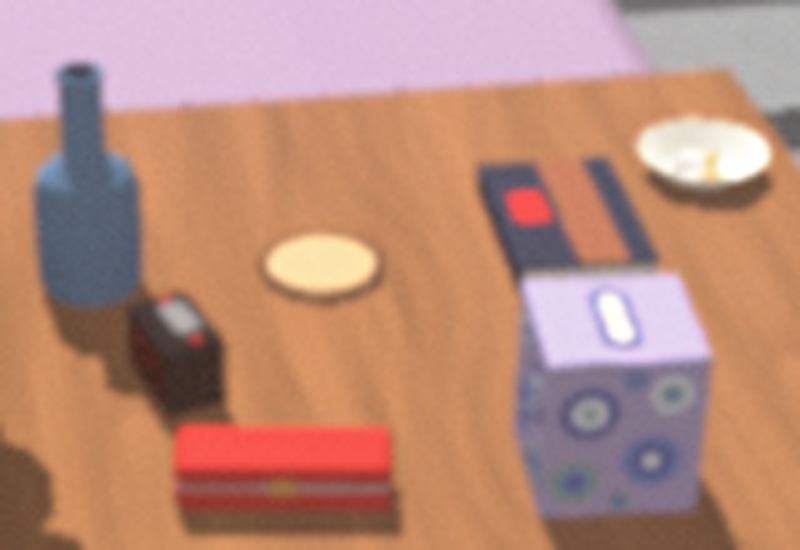

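Case, clock (display toward the robot, about +0.28 rad), box, coaster, remote, shelf and cup are all clear. I'll fit the poses with reprojection and overlay them.

```bash
cat > fit.py <<'E'
from h import *
from scipy.optimize import least_squares
def rect(a,b,z): # order: back-left, back-right, front-right, front-left (x up, y left)
    return np.array([[a/2,b/2,z],[a/2,-b/2,z],[-a/2,-b/2,z],[-a/2,b/2,z]])
def place(p,P):
    M=R.from_euler('z',p[2]).as_matrix(); return P@M.T+[p[0],p[1],0]
def fit(P,uv,n="top"):
    uv=np.float64(uv); s=least_squares(lambda p:(proj(n,place(p,P))-uv).ravel(),[450,0,0]); return s.x,np.abs(s.fun).max()
E
python3 - <<'E'
from fit import *
K,r,t=cam("top");print("cam top",-cv2.Rodrigues(r)[0].T@t); K,r,t=cam("side");print("cam side",-cv2.Rodrigues(r)[0].T@t)
t1=lambda a:np.array(a)/4+[130,80]-.375
t2=lambda a:np.array(a)/4+[230,85]-.375
D={'box':(rect(110,110,125),t1([(427,62),(576,68),(568,216),(417,207)])),
'case':(rect(150,56,38),t1([(472,358),(535,365),(507,550),(443,540)])),
'remote':(rect(140,38,18),t1([(662,352),(705,358),(678,525),(633,520)])),
'clock':(rect(48,80,60),t1([(247,520),(345,490),(360,545),(262,573)])),
'shelf':(rect(120,210,44),t2([(443,231),(708,222),(716,373),(444,382)]))}
res={}
for k,(P,uv) in D.items():
    p,e=fit(P,uv); res[k]=p; print(k,p.round(3),'maxerr px',e.round(2))
co=ray("top",t1((118,369)),6); cup=ray("top",t2((484,551)),70)
print('coaster',co,'cup',cup)
# carafe: triangulate lip centre
def tri(uvt,uvs):
    Ps=[]
    for n in("top","side"):
        K,r,t=cam(n); Ps.append(K@np.c_[cv2.Rodrigues(r)[0],t])
    X=cv2.triangulatePoints(Ps[0],Ps[1],np.float64(uvt).reshape(2,1),np.float64(uvs).reshape(2,1)); return (X[:3]/X[3]).ravel()
ut=(221/1.5625-.2,361/1.5625-.2); us=np.array((80,70))/5+[190,100]-.4
print('carafe',ray("top",ut,185),ray("side",us,185),tri(ut,us))
ca=(ray("top",ut,185)+ray("side",us,185))/2
# overlay
def box(p,P,h):
    T=place(p,P); B=T.copy(); B[:,2]-=h; return [T,B]
circ=lambda c,rad,z:np.array([[c[0]+rad*np.cos(a),c[1]+rad*np.sin(a),z] for a in np.linspace(0,6.283,25)])
H={'box':125,'case':38,'remote':18,'clock':60,'shelf':44}
tiles=[]
for n,(x0,y0,x1,y1) in (("top",(130,80,430,280)),("side",(190,100,350,310))):
    im=np.load(n+".npy"); S=4 if n=="side" else 2.6
    im=cv2.resize(im[y0:y1,x0:x1,::-1],None,fx=S,fy=S,interpolation=cv2.INTER_CUBIC)
    L=[q for k in res for q in box(res[k],D[k][0],H[k])]+[circ(co,50,6),circ(cup,33,70),circ(cup,33,0),circ(ca,18.5,185),circ(ca,42,0)]
    for q in L:
        uv=(proj(n,q)-[x0,y0]+.5)*S-.5
        cv2.polylines(im,[uv.round().astype(int).reshape(-1,1,2)],True,(0,255,0),1)
    if n=="side": im=cv2.resize(im,None,fx=.71,fy=.71)
    cv2.imwrite(f"pics/ov_{n}.png",im); print(im.shape)
E
```

```text
cam top [ 367.3694715     8.7966424  1293.61228454]
cam side [  271.25822254 -1278.26519246   937.38636719]
box [ 6.88063e+02 -3.07700e+00 -7.50000e-02] maxerr px 0.31
case [ 4.6304e+02  6.8490e+00 -1.7000e-01] maxerr px 1.32
remote [ 4.73271e+02 -1.35720e+02 -1.89000e-01] maxerr px 1.22
clock [4.03656e+02 1.49413e+02 2.67000e-01] maxerr px 1.03
shelf [ 5.57502e+02 -3.74625e+02  8.00000e-03] maxerr px 0.94
coaster [538.44133594 302.86090496   6.        ] cup [ 365.75876853 -288.30592858   70.        ]
carafe [353.58188646 311.07972138 185.        ] [354.51080638 313.06295925 185.        ] [354.0420497  310.75762853 186.10586773]
(520, 780, 3)
(596, 454, 3)
```

View pics/ov_top.png

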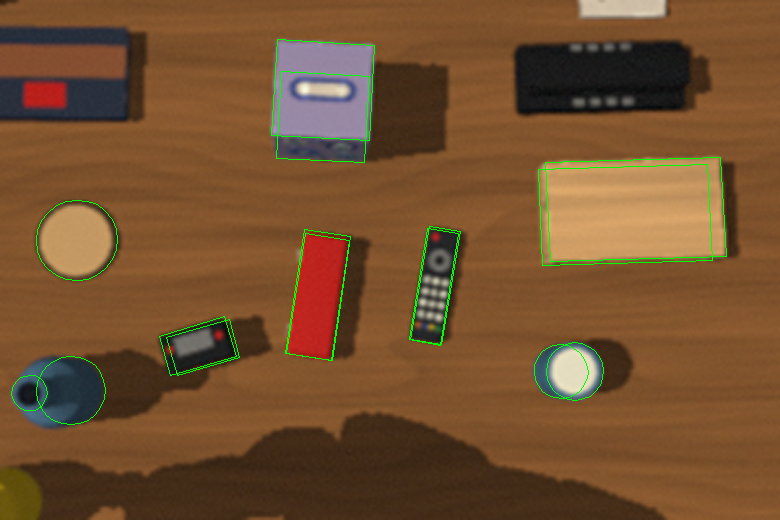

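View pics/ov_side.png

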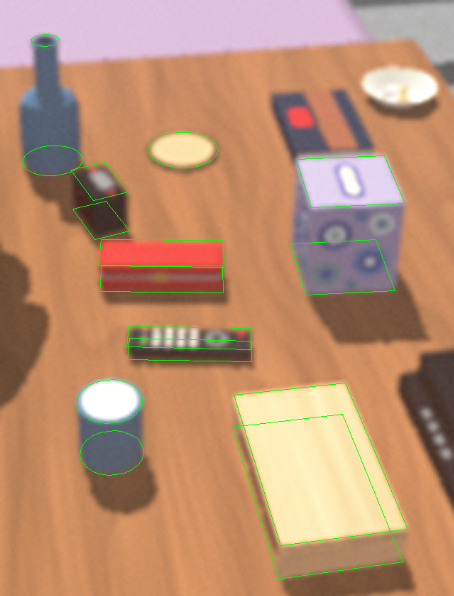

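The overlays agree with both pictures to a few mm. First I'll move above the carafe's neck, turning to φ=90° so that tool x = -X, y = +Y and z = down.

Call:
{"op": "servo_tool", "data": {"moves": [[-27,-13,0,0,0,-4,1],[-73,-36,0,0,0,-10,1],[-119,-58,0,0,0,-16,1],[-165,-80,0,0,0,-20.9,1],[-201,-98,0,0,0,-20.9,1],[-219.4,-107.1,0,0,0,-20.9,1],[-219.4,-107.1,0,0,0,-20.9,1],[-219.4,-107.1,0,0,0,-20.9,1]]}}

```text
time_s: 1.0
tcp_pos: [353.9, 312.1, 250.2]
tool_rot: [-0.0, 0.001, 1.0, 0.0]
wrist_force: [-0.4, 0.1, 0.8]
width: 85.3
finger_force: 0.0
```

Call:
{"op": "servo_tool", "data": {"moves": [[0,0,15,0,0,0,1],[0,0,35,0,0,0,1],[0,0,55,0,0,0,1],[0,0,75,0,0,0,1],[0,0,88,0,0,0,1],[0,0,95,0,0,0,1],[0,0,95,0,0,0,1],[0,0,95,0,0,0,1]]}}

```text
time_s: 1.8
tcp_pos: [353.9, 312.7, 155.8]
tool_rot: [0.0, -0.0, 1.0, 0.0]
wrist_force: [-0.1, 1.5, 0.0]
width: 85.4
finger_force: 0.0
```

Call:
{"op": "servo_tool", "data": {"moves": [[0,0,0,0,0,0,0.7],[0,0,0,0,0,0,0.6],[0,0,0,0,0,0,0.5],[0,0,0,0,0,0,0.4],[0,0,0,0,0,0,0.3],[0,0,0,0,0,0,0.2],[0,0,0,0,0,0,0.1],[0,0,0,0,0,0,0]]}}

```text
time_s: 2.6
tcp_pos: [354.4, 312.6, 155.7]
tool_rot: [0.0, -0.0, 1.0, 0.001]
wrist_force: [-0.6, 2.8, 5.4]
width: 33.3
finger_force: 59.3
```

Call:
{"op": "servo_tool", "data": {"moves": [[0,0,-3,0,0,0,0],[0,0,-10,0,0,0,0],[0,0,-20,0,0,0,0],[0,0,-30,0,0,0,0],[-10,0,-37,0,0,0,0],[-25,0,-40,0,0,0,0],[-40,-1,-40,0,0,0,0],[-58,-2,-40,0,0,0,0]]}}

```text
time_s: 3.4
tcp_pos: [413.3, 310.0, 195.5]
tool_rot: [0.0, -0.0, 1.0, 0.0]
wrist_force: [0.2, 0.3, -4.2]
width: 32.5
finger_force: 59.9
```

Call:
{"op": "servo_tool", "data": {"moves": [[-20,-1,0,0,0,0,0],[-40,-2,0,0,0,0,0],[-60,-3,0,0,0,0,0],[-80,-4,0,0,0,0,0],[-100,-6,0,0,0,0,0],[-115,-7,0,0,0,0,0],[-124,-7.5,0,0,0,0,0],[-126,-7.5,0,0,0,0,0]]}}

```text
time_s: 4.2
tcp_pos: [539.1, 302.2, 194.8]
tool_rot: [-0.0, 0.0, 1.0, -0.0]
wrist_force: [-0.1, 0.3, -5.1]
width: 33.0
finger_force: 60.0
```

Call:
{"op": "servo_tool", "data": {"moves": [[0,0,0,0,0,0,0],[0,0,0,0,0,0,0],[0,0,0,0,0,0,0],[0,0,0,0,0,0,0],[0,0,0,0,0,0,0],[0,0,0,0,0,0,0],[0,0,0,0,0,0,0],[0,0,0,0,0,0,0]]}}

```text
time_s: 5.0
tcp_pos: [538.0, 302.6, 195.3]
tool_rot: [0.0, -0.0, 1.0, 0.0]
wrist_force: [-0.3, 0.6, -3.1]
width: 33.1
finger_force: 60.0
```

Run:
```python
from h import *
im=ctrl.grab_frame("top"); np.save("top1.npy",im); sd=ctrl.grab_frame("side"); np.save("side1.npy",sd)
a=cv2.resize(im[90:220,120:260,::-1],None,fx=3,fy=3,interpolation=cv2.INTER_CUBIC)
b=cv2.resize(sd[80:210,200:310,::-1],None,fx=3,fy=3,interpolation=cv2.INTER_CUBIC)
cv2.imwrite("pics/c1.png",np.hstack([a,b])); print(a.shape,b.shape)
o=ctrl.get_obs(); print(o['tcp_pos'],o['wrist_force'],o['tool_rot'])
```

```text
(390, 420, 3) (390, 330, 3)
[538.04814316 302.6433911  195.29874981] [-0.15184099 -0.72004338 -3.79440685] [ 1.23506851e-05  1.01815706e-05  1.00000000e+00 -2.26287153e-06]
```

View pics/c1.png

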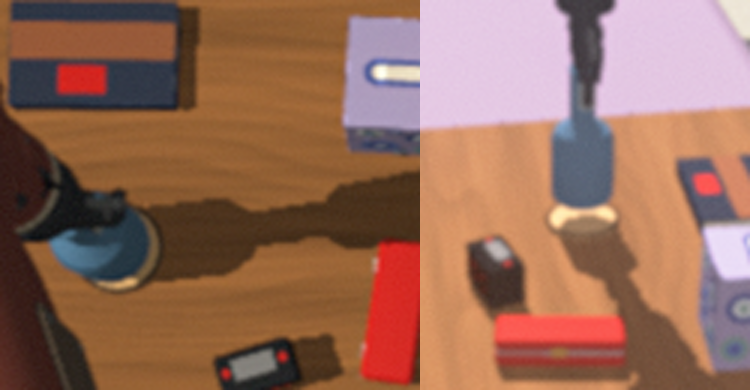

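The carafe hangs upright over the coaster: the body spans columns 553–612 and the coaster is at (583,218) in the side half. I'll check the offset numerically.

Run:
```python
from h import *
s=lambda u:np.array(u)/3+[200,80]
for dx in(-8,-4,0,4): print(dx,((proj("side",[[538+dx,302.6,39.6+45]])[0]-[200,80])*3+[421,1]).round(1))
print('coaster', ((proj("side",[[538.4,302.9,6]])[0]-[200,80])*3+[421,1]).round(1))
# body edges by colour in side frame, several rows
sd=np.load("side1.npy").astype(int); old=np.load("side.npy").astype(int)
m=(sd[:,:,2]-sd[:,:,0]>25)&(sd[:,:,0]<110)
for r in range(126,148,4):
    c=np.where(m[r,240:275])[0]+240; print(r,c.min(),c.max(),(c.min()+c.max())/2)
P=lambda dx,z:proj("side",[[538+dx,302.6,z]])[0]
for z in(60,85,110): print(z,P(0,z),P(-5,z))
```

```text
-8 [576.7 166.2]
-4 [579.7 166. ]
0 [582.7 165.8]
4 [585.7 165.6]
coaster [582.7 217.6]
126 245 262 253.5
130 245 262 253.5
134 245 262 253.5
138 245 262 253.5
142 247 262 254.5
146 248 260 254.0
60 [253.86717217 140.44286981] [252.62196991 140.53794345]
85 [253.89571723 134.84062012] [252.64085806 134.93431177]
110 [253.92470884 129.15073171] [252.66004179 129.24298631]
```

Carafe centred over the coaster within about 1 mm. I'll lower it.

Call:
{"op": "servo_tool", "data": {"moves": [[-0.5,0,8,0,0,0,0],[-0.5,0,16,0,0,0,0],[-0.5,0,23,0,0,0,0],[-0.5,0,28,0,0,0,0],[-0.5,0,30,0,0,0,0],[-0.5,0,31.5,0,0,0,0],[-0.5,0,32.5,0,0,0,0],[-0.5,0,33,0,0,0,0]]}}

```text
time_s: 5.9
tcp_pos: [538.7, 302.7, 162.5]
tool_rot: [0.0, 0.0, 1.0, 0.0]
wrist_force: [-1.1, 0.6, -4.6]
width: 32.9
finger_force: 60.0
```

Call:
{"op": "servo_tool", "data": {"moves": [[0,0,0.2,0,0,0,0],[0,0,0.4,0,0,0,0],[0,0,0.6,0,0,0,0],[0,0,0.6,0,0,0,0],[0,0,0.6,0,0,0,0],[0,0,0.6,0,0,0,0],[0,0,0.6,0,0,0,0],[0,0,0.6,0,0,0,0]]}}

```text
time_s: 6.7
tcp_pos: [538.6, 302.7, 161.8]
tool_rot: [0.0, -0.0, 1.0, 0.0]
wrist_force: [-0.3, 0.2, -2.5]
width: 33.0
finger_force: 60.0
```

Call:
{"op": "servo_tool", "data": {"moves": [[0,0,0.2,0,0,0,0],[0,0,0.4,0,0,0,0],[0,0,0.6,0,0,0,0],[0,0,0.6,0,0,0,0],[0,0,0.6,0,0,0,0],[0,0,0.6,0,0,0,0],[0,0,0.6,0,0,0,0],[0,0,0.6,0,0,0,0]]}}

```text
time_s: 7.5
tcp_pos: [538.8, 302.8, 161.7]
tool_rot: [0.0, -0.0, 1.0, 0.0]
wrist_force: [-1.7, -0.1, 5.3]
width: 33.2
finger_force: 60.8
```

Seated. I'll release and go up.

Call:
{"op": "servo_tool", "data": {"moves": [[0,0,0,0,0,0,0.4],[0,0,0,0,0,0,0.5],[0,0,0,0,0,0,0.6],[0,0,0,0,0,0,0.8],[0,0,0,0,0,0,1],[0,0,0,0,0,0,1],[0,0,0,0,0,0,1],[0,0,0,0,0,0,1]]}}

```text
time_s: 8.3
tcp_pos: [538.6, 302.6, 161.1]
tool_rot: [-0.0, 0.0, 1.0, -0.0]
wrist_force: [-0.4, 0.1, -0.6]
width: 85.6
finger_force: 0.0
```

Call:
{"op": "servo_tool", "data": {"moves": [[0,0,-5,0,0,0,1],[0,0,-15,0,0,0,1],[0,0,-30,0,0,0,1],[0,0,-50,0,0,0,1],[0,0,-70,0,0,0,1],[0,0,-90,0,0,0,1],[15,-30,-100,0,0,0,1],[30,-70,-100,0,0,0,1]]}}

```text
time_s: 9.1
tcp_pos: [509.3, 233.2, 263.4]
tool_rot: [0.002, -0.001, 1.0, 0.001]
wrist_force: [0.5, -1.1, 0.2]
width: 85.2
finger_force: 0.0
```

Call:
{"op": "servo_tool", "data": {"moves": [[12,-45,0,0,0,0,1],[24,-90,0,0,0,0,1],[36,-135,0,0,0,0,1],[48,-180,0,0,0,0,1],[60,-225,0,0,0,0,1],[72,-270,0,0,0,0,1],[84,-315,0,0,0,0,1],[96,-360,0,0,0,0,1]]}}

```text
time_s: 9.9
tcp_pos: [412.0, -129.2, 262.3]
tool_rot: [0.001, -0.0, 1.0, -0.0]
wrist_force: [0.3, 0.1, -0.3]
width: 85.6
finger_force: 0.0
```

Run:
```python
from h import *
im=ctrl.grab_frame("top"); np.save("top2.npy",im); sd=ctrl.grab_frame("side"); np.save("side2.npy",sd)
a=cv2.resize(im[90:220,120:260,::-1],None,fx=3,fy=3,interpolation=cv2.INTER_CUBIC)
b=cv2.resize(sd[80:210,200:310,::-1],None,fx=3,fy=3,interpolation=cv2.INTER_CUBIC)
circ=lambda c,rad,z:np.array([[c[0]+rad*np.cos(t),c[1]+rad*np.sin(t),z] for t in np.linspace(0,6.283,25)])
for n,i,x0,y0 in(("top",a,120,90),("side",b,200,80)):
    for q in(circ((538.5,302.9),18.5,191),circ((538.5,302.9),50,6)):
        cv2.polylines(i,[((proj(n,q)-[x0,y0]+.5)*3-.5).round().astype(int).reshape(-1,1,2)],True,(0,255,0),1)
cv2.imwrite("pics/c2.png",np.hstack([a,b]))
```

```text
(no output)
```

View pics/c2.png

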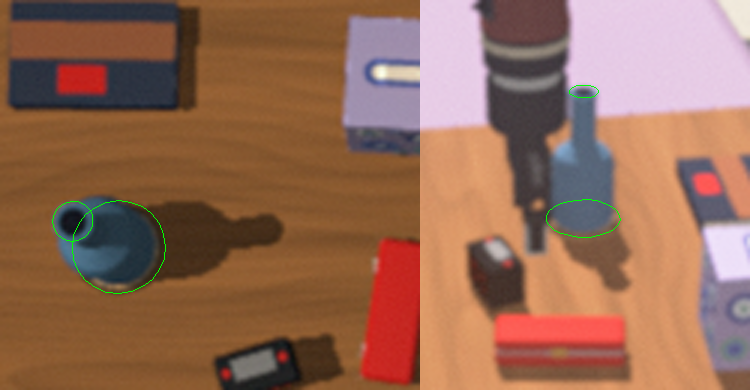

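The carafe stands upright; its lip at (72,221) matches the predicted circle. Next the cup.

Call:
{"op": "servo_tool", "data": {"moves": [[8,-27,15,0,0,0,1],[16,-54,35,0,0,0,1],[24,-81,60,0,0,0,1],[32,-108,80,0,0,0,1],[40,-135,100,0,0,0,1],[46,-159,110,0,0,0,1],[46,-159,110,0,0,0,1],[46,-159,110,0,0,0,1]]}}

```text
time_s: 10.8
tcp_pos: [366.8, -286.2, 151.5]
tool_rot: [0.0, 0.0, 1.0, 0.0]
wrist_force: [0.7, 0.1, -0.7]
width: 85.6
finger_force: 0.0
```

Call:
{"op": "servo_tool", "data": {"moves": [[1,-2,15,0,0,0,1],[1,-2,35,0,0,0,1],[1,-2,55,0,0,0,1],[1,-2,75,0,0,0,1],[1,-2,90,0,0,0,1],[1,-2,98,0,0,0,1],[1,-2,101.5,0,0,0,1],[1,-2,101.5,0,0,0,1]]}}

```text
time_s: 11.6
tcp_pos: [366.0, -288.1, 50.0]
tool_rot: [0.0, -0.0, 1.0, -0.0]
wrist_force: [-0.4, -0.2, 0.6]
width: 85.4
finger_force: 0.0
```

Call:
{"op": "servo_tool", "data": {"moves": [[0,0,0,0,0,0,0.85],[0,0,0,0,0,0,0.8],[0,0,0,0,0,0,0.75],[0,0,0,0,0,0,0.7],[0,0,0,0,0,0,0.6],[0,0,0,0,0,0,0.3],[0,0,0,0,0,0,0],[0,0,0,0,0,0,0]]}}

```text
time_s: 12.4
tcp_pos: [365.9, -288.6, 50.8]
tool_rot: [0.001, -0.0, 1.0, -0.0]
wrist_force: [-0.7, 3.6, 14.3]
width: 65.3
finger_force: 63.1
```

Gripped. Lift and carry to the carafe.

Call:
{"op": "servo_tool", "data": {"moves": [[0,0,-5,0,0,0,0],[0,0,-20,0,0,0,0],[0,0,-45,0,0,0,0],[0,0,-75,0,0,0,0],[0,0,-105,0,0,0,0],[0,0,-135,0,0,0,0],[-2,8,-165,0,0,0,0],[-8,26,-190,0,0,0,0]]}}

```text
time_s: 13.2
tcp_pos: [373.5, -263.1, 241.6]
tool_rot: [0.0, 0.001, 1.0, -0.001]
wrist_force: [1.0, 0.5, -1.4]
width: 65.1
finger_force: 66.7
```

Call:
{"op": "servo_tool", "data": {"moves": [[-8,28,-20,0,0,0,0],[-16,58,-30,0,0,0,0],[-26,90,-35,0,0,0,0],[-35,122,-35,0,0,0,0],[-44,154,-35,0,0,0,0],[-53,186,-35,0,0,0,0],[-62,218,-35,0,0,0,0],[-72,250,-35,0,0,0,0]]}}

```text
time_s: 14.0
tcp_pos: [445.5, -11.1, 275.0]
tool_rot: [0.0, 0.0, 1.0, -0.0]
wrist_force: [-0.3, -0.7, -1.6]
width: 65.2
finger_force: 66.7
```

Call:
{"op": "servo_tool", "data": {"moves": [[-10,32,0,0,0,0,0],[-20,64,0,0,0,0,0],[-30,96,0,0,0,0,0],[-40,128,0,0,0,0,0],[-50,160,0,0,0,0,0],[-59,190,0,0,0,0,0],[-67,215,0,0,0,0,0],[-72,230,0,0,0,0,0]]}}

```text
time_s: 14.8
tcp_pos: [517.7, 219.3, 274.6]
tool_rot: [-0.0, -0.001, 1.0, 0.0]
wrist_force: [0.6, -0.5, -1.2]
width: 65.0
finger_force: 66.8
```

Call:
{"op": "servo_tool", "data": {"moves": [[-5,20,0,0,0,0,0],[-10,40,0,0,0,0,0],[-14,55,0,0,0,0,0],[-18,68,0,0,0,0,0],[-20,77,0,0,0,0,0],[-20,82,0,0,0,0,0],[-20,84,0,0,0,0,0],[-20,84,0,0,0,0,0]]}}

```text
time_s: 15.6
tcp_pos: [537.4, 301.4, 274.7]
tool_rot: [-0.0, 0.0, 1.0, -0.0]
wrist_force: [0.0, -0.2, -1.0]
width: 65.3
finger_force: 66.8
```

Call:
{"op": "servo_tool", "data": {"moves": [[-1.3,1.3,4,0,0,0,0],[-1.3,1.3,12,0,0,0,0],[-1.3,1.3,22,0,0,0,0],[-1.3,1.3,34,0,0,0,0],[-1.3,1.3,46,0,0,0,0],[-1.3,1.3,58,0,0,0,0],[-1.3,1.3,66,0,0,0,0],[-1.3,1.3,70,0,0,0,0]]}}

```text
time_s: 16.4
tcp_pos: [538.4, 302.7, 203.4]
tool_rot: [-0.001, 0.0, 1.0, -0.0]
wrist_force: [0.2, -0.4, -2.2]
width: 65.2
finger_force: 66.8
```

Call:
{"op": "servo_tool", "data": {"moves": [[0,0,4,0,0,0,0],[0,0,9,0,0,0,0],[0,0,14,0,0,0,0],[0,0,19,0,0,0,0],[0,0,22,0,0,0,0],[0,0,24,0,0,0,0],[0,0,25,0,0,0,0],[0,0,25.5,0,0,0,0]]}}

```text
time_s: 17.2
tcp_pos: [538.9, 302.9, 179.1]
tool_rot: [0.0, 0.0, 1.0, 0.0]
wrist_force: [-0.5, 0.5, -2.0]
width: 64.9
finger_force: 66.8
```

Run:
```python
from h import *
o=ctrl.get_obs(); print(o['tcp_pos'],o['wrist_force'])
crop("side","c3",215,70,295,170,5)
```

```text
[538.88807336 302.92930734 179.10581798] [-0.46735679  0.45554037 -2.00178344]
```

View pics/c3.png

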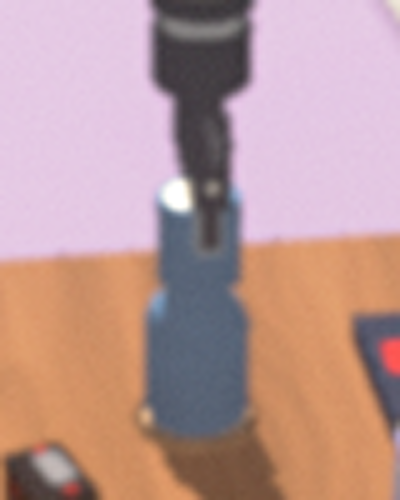

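The cup (columns 160–240) sits over the neck, centred above the body (147–247). I'll lower it to contact.

Call:
{"op": "servo_tool", "data": {"moves": [[0,0,0.4,0,0,0,0],[0,0,0.8,0,0,0,0],[0,0,1.1,0,0,0,0],[0,0,1.4,0,0,0,0],[0,0,1.7,0,0,0,0],[0,0,1.9,0,0,0,0],[0,0,1.9,0,0,0,0],[0,0,1.9,0,0,0,0]]}}

```text
time_s: 18.05
tcp_pos: [538.9, 302.9, 177.2]
tool_rot: [0.0, 0.0, 1.0, -0.0]
wrist_force: [-0.8, 0.1, -0.9]
width: 65.0
finger_force: 66.8
```

Call:
{"op": "servo_tool", "data": {"moves": [[0,0,0.2,0,0,0,0],[0,0,0.4,0,0,0,0],[0,0,0.6,0,0,0,0],[0,0,0.8,0,0,0,0],[0,0,0.8,0,0,0,0],[0,0,0.8,0,0,0,0],[0,0,0.8,0,0,0,0],[0,0,0.8,0,0,0,0]]}}

```text
time_s: 18.85
tcp_pos: [539.0, 303.0, 176.9]
tool_rot: [0.0, 0.0, 1.0, 0.0]
wrist_force: [-1.1, -1.6, 5.3]
width: 65.2
finger_force: 67.2
```

Call:
{"op": "servo_tool", "data": {"moves": [[0,0,0,0,0,0,0.78],[0,0,0,0,0,0,0.85],[0,0,0,0,0,0,0.9],[0,0,0,0,0,0,1],[0,0,0,0,0,0,1],[0,0,0,0,0,0,1],[0,0,-3,0,0,0,1],[0,0,-8,0,0,0,1]]}}

```text
time_s: 19.65
tcp_pos: [538.7, 302.8, 184.5]
tool_rot: [-0.0, 0.0, 1.0, -0.0]
wrist_force: [0.7, 0.1, 0.5]
width: 85.2
finger_force: 0.0
```

Call:
{"op": "servo_tool", "data": {"moves": [[0,0,-10,0,0,0,1],[0,0,-25,0,0,0,1],[0,0,-45,0,0,0,1],[0,0,-65,0,0,0,1],[0,0,-85,0,0,8,1],[10,-10,-90,0,0,16,1],[25,-28,-90,0,0,24,1],[50,-56,-90,0,0,32,1]]}}

```text
time_s: 20.45
tcp_pos: [489.3, 247.1, 275.2]
tool_rot: [0.001, 0.278, 0.961, 0.001]
wrist_force: [0.2, -1.5, 0.2]
width: 85.7
finger_force: 0.0
```

```bash
cat > go.py <<'E'
from h import *
import sys
def go(x,y,z,phi):
    o=ctrl.get_obs(); w=o['tool_rot']; M=R.from_quat([w[1],w[2],w[3],w[0]]).as_matrix()
    a=np.radians(phi); T=np.array([[-np.sin(a),np.cos(a),0],[np.cos(a),np.sin(a),0],[0,0,-1]]).T
    print('shift',(M.T@(np.array([x,y,z])-o['tcp_pos'])).round(1),'turn',np.degrees(R.from_matrix(M.T@T).as_rotvec()).round(1),'at',o['tcp_pos'].round(1),'F',o['wrist_force'].round(1))
if __name__=="__main__": go(*map(float,sys.argv[1:]))
E
python3 go.py 403.7 149.4 150 15.3
```

```text
shift [  20.3 -128.5  124.9] turn [ 0.1  0.  42.4] at [489.3 247.1 275.2] F [ 0.2 -1.5  0.2]
```

Call:
{"op": "servo_tool", "data": {"moves": [[4,-25,20,0,0,8,1],[8,-50,45,0,0,16,1],[12,-75,70,0,0,24,1],[16,-100,95,0,0,32,1],[19,-120,115,0,0,40,1],[20.3,-128.5,125,0,0,42.4,1],[20.3,-128.5,125,0,0,42.4,1],[20.3,-128.5,125,0,0,42.4,1]]}}

```text
time_s: 21.25
tcp_pos: [404.5, 149.0, 150.4]
tool_rot: [0.001, 0.604, 0.797, 0.001]
wrist_force: [-0.5, 0.2, 0.0]
width: 85.4
finger_force: 0.0
```

```bash
python3 go.py 403.7 149.4 35 15.3
python3 - <<'E'
from h import *
s=ctrl.grab_frame("side"); np.save("side3.npy",s)
t=ctrl.grab_frame("top")
a=cv2.resize(t[120:240,130:250,::-1],None,fx=4,fy=4,interpolation=cv2.INTER_CUBIC)
b=cv2.resize(s[95:215,200:275,::-1],None,fx=4,fy=4,interpolation=cv2.INTER_CUBIC)
cv2.imwrite("pics/c4.png",np.hstack([a,b]))
E
```

```text
shift [  0.7  -0.9 115.4] turn [0.1 0.  0.4] at [404.5 149.  150.4] F [-0.5  0.2  0. ]
```

View pics/c4.png

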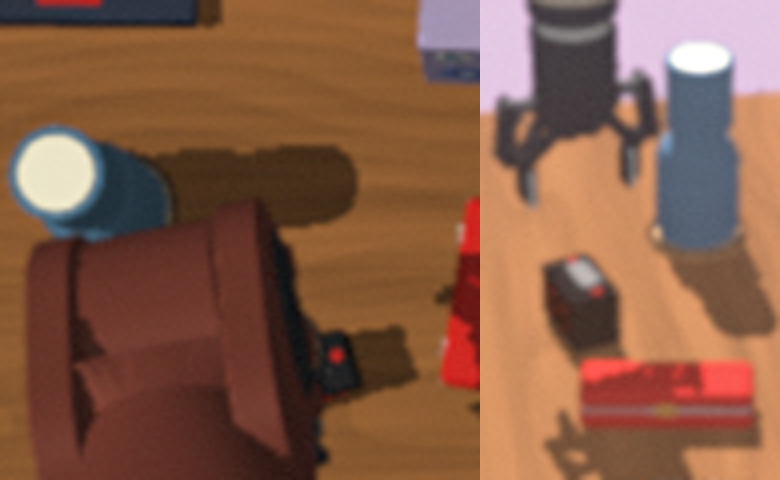

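The cup sits level on the carafe, and the fingers straddle the clock (530/630 against clock 545–620). I'll descend and grip.

Call:
{"op": "servo_tool", "data": {"moves": [[0.7,-0.9,20,0,0,0,1],[0.7,-0.9,40,0,0,0,1],[0.7,-0.9,60,0,0,0,1],[0.7,-0.9,80,0,0,0,1],[0.7,-0.9,100,0,0,0,1],[0.7,-0.9,111,0,0,0,1],[0.7,-0.9,115,0,0,0,1],[0.7,-0.9,115,0,0,0,1]]}}

```text
time_s: 22.15
tcp_pos: [402.9, 149.5, 34.5]
tool_rot: [0.0, 0.604, 0.797, 0.0]
wrist_force: [0.2, -0.2, 0.5]
width: 85.5
finger_force: 0.0
```

Call:
{"op": "servo_tool", "data": {"moves": [[0,0,0,0,0,0,0.8],[0,0,0,0,0,0,0.7],[0,0,0,0,0,0,0.6],[0,0,0,0,0,0,0.5],[0,0,0,0,0,0,0.4],[0,0,0,0,0,0,0.2],[0,0,0,0,0,0,0],[0,0,0,0,0,0,0]]}}

```text
time_s: 22.95
tcp_pos: [403.0, 149.3, 35.1]
tool_rot: [0.0, 0.605, 0.797, 0.0]
wrist_force: [-0.2, -0.3, 7.6]
width: 47.5
finger_force: 61.8
```

Call:
{"op": "servo_tool", "data": {"moves": [[0,0,-5,0,0,0,0],[0,0,-15,0,0,0,0],[0,0,-30,0,0,0,0],[0,0,-50,0,0,0,0],[0,0,-70,0,0,0,0],[0,0,-85,0,0,0,0],[0,0,-90,0,0,0,0],[0,0,-90,0,0,0,0]]}}

```text
time_s: 23.75
tcp_pos: [402.9, 149.2, 125.2]
tool_rot: [0.001, 0.605, 0.797, 0.001]
wrist_force: [-0.1, -0.6, -2.2]
width: 47.3
finger_force: 62.0
```

```bash
python3 go.py 696.7 111.6 120 -4.3
```

```text
shift [-115.3  272.8    5.6] turn [ 0.1 -0.  19.9] at [402.9 149.2 125.2] F [-0.1 -0.6 -2.2]
```

Call:
{"op": "servo_tool", "data": {"moves": [[-3,12,0,0,0,2,0],[-8,37,0,0,0,5,0],[-14,65,0,0,0,8,0],[-20,93,0,0,0,11,0],[-26,121,0,0,0,14,0],[-33,149,0,0,0,17,0],[-39,177,0,0,0,19.9,0],[-43,196,0,0,0,19.9,0]]}}

```text
time_s: 24.55
tcp_pos: [604.0, 160.3, 123.0]
tool_rot: [-0.0, 0.734, 0.679, -0.0]
wrist_force: [0.6, -0.2, -1.6]
width: 47.5
finger_force: 62.1
```

```bash
python3 go.py 696.7 114 120 -4.3
```

```text
shift [-39.   96.    2.9] turn [-0.1  0.  -0.1] at [604.  160.3 123. ] F [ 0.6 -0.2 -1.6]
```

Call:
{"op": "servo_tool", "data": {"moves": [[-5,18,0,0,0,0,0],[-12,38,0,0,0,0,0],[-20,58,0,0,0,0,0],[-28,75,0,0,0,0,0],[-34,88,2,0,0,0,0],[-39,96,3,0,0,0,0],[-39,96,3,0,0,0,0],[-39,96,3,0,0,0,0]]}}

```text
time_s: 25.35
tcp_pos: [694.9, 114.5, 120.7]
tool_rot: [-0.001, 0.733, 0.68, -0.001]
wrist_force: [0.1, 0.0, -1.7]
width: 47.1
finger_force: 62.1
```

Call:
{"op": "servo_tool", "data": {"moves": [[0,0,12,0,0,0,0],[0,0,27,0,0,0,0],[0,0,42,0,0,0,0],[0,0,55,0,0,0,0],[0,0,62,0,0,0,0],[0,0,65,0,0,0,0],[0,0,65,0,0,0,0],[0,0,65,0,0,0,0]]}}

```text
time_s: 26.15
tcp_pos: [696.1, 114.4, 57.0]
tool_rot: [0.0, 0.733, 0.68, 0.0]
wrist_force: [0.6, 0.3, -2.0]
width: 47.4
finger_force: 62.1
```

Run:
```python
from h import *
s=ctrl.grab_frame("side"); np.save("side4.npy",s)
t=ctrl.grab_frame("top"); np.save("top4.npy",t)
a=cv2.resize(t[60:150,170:290,::-1],None,fx=4,fy=4,interpolation=cv2.INTER_CUBIC)
b=cv2.resize(s[100:220,260:340,::-1],None,fx=4,fy=4,interpolation=cv2.INTER_CUBIC)
b=b[:480]; a=cv2.copyMakeBorder(a,0,480-a.shape[0],0,0,cv2.BORDER_CONSTANT)
cv2.imwrite("pics/c5.png",np.hstack([a,b]));print(ctrl.get_obs()['tcp_pos'])
```

```text
[696.15386861 114.34710662  57.1398154 ]
```

View pics/c5.png

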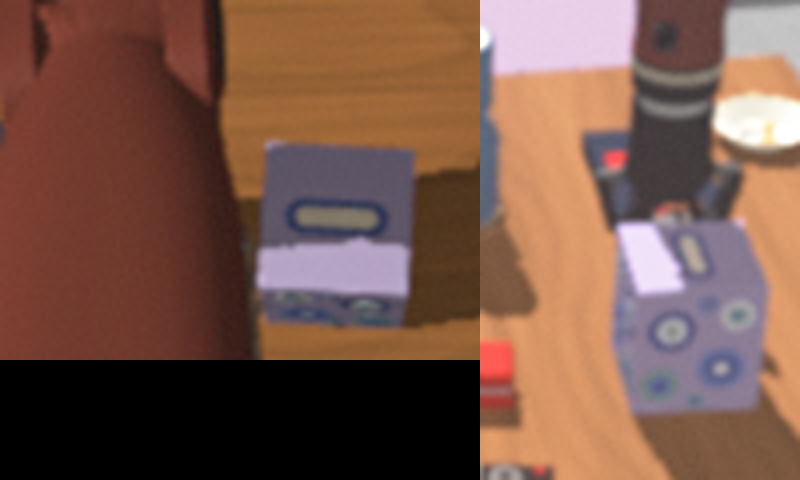

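The arm hides the clock, and the box stands undisturbed. I'll nudge 2.5 mm toward it, set down and release.

Call:
{"op": "servo_tool", "data": {"moves": [[-2.5,0.7,5,0,0,0,0],[-2.5,0.7,10,0,0,0,0],[-2.5,0.7,15,0,0,0,0],[-2.5,0.7,19,0,0,0,0],[-2.5,0.7,21,0,0,0,0],[-2.5,0.7,21.8,0,0,0,0],[-2.5,0.7,22,0,0,0,0],[-2.5,0.7,22,0,0,0,0]]}}

```text
time_s: 27.05
tcp_pos: [695.7, 111.8, 35.2]
tool_rot: [-0.0, 0.733, 0.68, -0.0]
wrist_force: [-4.7, -1.2, 7.5]
width: 47.6
finger_force: 63.0
```

Call:
{"op": "servo_tool", "data": {"moves": [[0,0,0,0,0,0,0.6],[0,0,0,0,0,0,0.7],[0,0,0,0,0,0,0.8],[0,0,0,0,0,0,1],[0,0,0,0,0,0,1],[0,0,0,0,0,0,1],[0,0,-5,0,0,0,1],[0,0,-15,0,0,0,1]]}}

```text
time_s: 27.85
tcp_pos: [695.5, 111.8, 49.2]
tool_rot: [-0.0, 0.733, 0.68, -0.001]
wrist_force: [-0.7, 0.0, 1.3]
width: 84.9
finger_force: 0.0
```

Call:
{"op": "servo_tool", "data": {"moves": [[0,0,-20,0,0,0,1],[0,0,-45,0,0,0,1],[0,0,-75,0,0,0,1],[0,0,-105,0,0,0,1],[0,0,-135,0,0,0,1],[0,-20,-150,0,0,-8,1],[0,-60,-150,0,0,-16,1],[0,-100,-150,0,0,-24,1]]}}

```text
time_s: 28.65
tcp_pos: [595.9, 119.2, 200.7]
tool_rot: [0.001, 0.574, 0.819, 0.001]
wrist_force: [-0.4, 0.6, 0.2]
width: 85.2
finger_force: 0.0
```

```bash
python3 go.py 463 6.8 150 80.3
```

```text
shift [ -60.2 -163.5   50.4] turn [  0.1   0.1 -60.3] at [595.9 119.2 200.7] F [-0.4  0.6  0.2]
```

Call:
{"op": "servo_tool", "data": {"moves": [[-8,-20,0,0,0,-8.5,1],[-16,-43,5,0,0,-17,1],[-26,-70,10,0,0,-25.5,1],[-36,-97,20,0,0,-34,1],[-46,-124,30,0,0,-42.5,1],[-55,-148,40,0,0,-51,1],[-60.2,-163.5,50,0,0,-58,1],[-60.2,-163.5,50,0,0,-60.3,1]]}}

```text
time_s: 29.45
tcp_pos: [460.6, 6.6, 149.3]
tool_rot: [-0.001, 0.086, 0.996, -0.0]
wrist_force: [-0.3, 0.2, -0.1]
width: 85.5
finger_force: 0.0
```

```bash
python3 go.py 463 6.8 24 80.3
python3 - <<'E'
from h import *
s=ctrl.grab_frame("side"); np.save("side5.npy",s)
t=ctrl.grab_frame("top"); np.save("top5.npy",t)
a=cv2.resize(t[60:150,150:290,::-1],None,fx=3,fy=3,interpolation=cv2.INTER_CUBIC)
b=cv2.resize(s[100:220,220:340,::-1],None,fx=3,fy=3,interpolation=cv2.INTER_CUBIC)
a=cv2.copyMakeBorder(a,0,360-a.shape[0],0,0,cv2.BORDER_CONSTANT)
cv2.imwrite("pics/c6.png",np.hstack([a,b]))
E
```

```text
shift [ -2.5   0.6 125.3] turn [-0.  -0.1 -0.1] at [460.6   6.6 149.3] F [-0.3  0.2 -0.1]
```

View pics/c6.png

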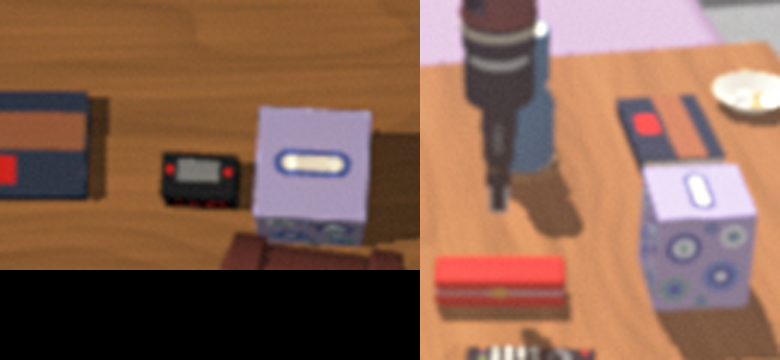

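The clock stands beside the box, display toward the robot (top corners at about (162,153) and (239,157)), and the box is unmoved. Meanwhile I'll compute its gap and carry on with the case.

Run:
```python
from fit import *
t=lambda a:np.array(a)/3+[150,60]-.33
for q in[(162,153),(239,157)]: print(ray("top",t(q),60).round(1))
c=place((688.06,-3.08,-.075),np.array([[24,155,0],[24,75,0]]));print('ideal back corners',c.round(1))
```

```text
[719.9 151.8  60. ]
[714.1  72.2  60. ]
ideal back corners [[723.6 149.7   0. ]
 [717.6  69.9   0. ]]
```

Call:
{"op": "servo_tool", "data": {"moves": [[-2.5,0.6,20,0,0,0,1],[-2.5,0.6,45,0,0,0,1],[-2.5,0.6,70,0,0,0,1],[-2.5,0.6,95,0,0,0,1],[-2.5,0.6,112,0,0,0,1],[-2.5,0.6,121,0,0,0,1],[-2.5,0.6,125,0,0,0,1],[-2.5,0.6,125,0,0,0,1]]}}

```text
time_s: 30.35
tcp_pos: [465.8, 7.7, 24.7]
tool_rot: [0.0, 0.087, 0.996, 0.0]
wrist_force: [0.2, 0.1, -0.3]
width: 85.5
finger_force: 0.0
```

Call:
{"op": "servo_tool", "data": {"moves": [[0,0,0,0,0,0,0.8],[0,0,0,0,0,0,0.75],[0,0,0,0,0,0,0.7],[0,0,0,0,0,0,0.6],[0,0,0,0,0,0,0.5],[0,0,0,0,0,0,0.2],[0,0,0,0,0,0,0],[0,0,0,0,0,0,0]]}}

```text
time_s: 31.15
tcp_pos: [465.7, 7.6, 25.1]
tool_rot: [0.001, 0.087, 0.996, -0.0]
wrist_force: [-1.7, 0.1, 8.5]
width: 55.0
finger_force: 63.6
```

Clock within about 3 mm of ideal (gap about 2 cm). I'll lift the case and take it to the shelf.

Call:
{"op": "servo_tool", "data": {"moves": [[0,0,-5,0,0,0,0],[0,0,-20,0,0,0,0],[0,0,-40,0,0,0,0],[0,0,-65,0,0,0,0],[0,0,-90,0,0,0,0],[0,-5,-105,0,0,0,0],[0,-20,-112,0,0,0,0],[0,-45,-112,0,0,0,0]]}}

```text
time_s: 31.95
tcp_pos: [458.2, -36.5, 137.9]
tool_rot: [0.001, 0.086, 0.996, -0.0]
wrist_force: [0.9, -0.2, -2.2]
width: 55.3
finger_force: 63.7
```

```bash
python3 go.py 557.5 -377.2 130 0.5
```

```text
shift [-156.3 -318.6    8.2] turn [ 0.1  0.1 79.6] at [458.2 -36.5 137.9] F [ 0.9 -0.2 -2.2]
```

Call:
{"op": "servo_tool", "data": {"moves": [[-8,-18,0,0,0,5,0],[-18,-40,0,0,0,10,0],[-29,-62,0,0,0,16,0],[-40,-84,0,0,0,22,0],[-51,-106,0,0,0,28,0],[-62,-128,0,0,0,34,0],[-73,-150,0,0,0,40,0],[-84,-172,0,0,0,46,0]]}}

```text
time_s: 32.75
tcp_pos: [510.4, -221.5, 136.5]
tool_rot: [-0.0, 0.471, 0.882, 0.0]
wrist_force: [-0.0, 0.0, -1.8]
width: 55.5
finger_force: 63.7
```

```bash
python3 go.py 557.5 -377.2 110 0.5
```

```text
shift [-155.7  -47.3   26.5] turn [-0.  -0.  33.2] at [ 510.4 -221.5  136.5] F [-0.   0.  -1.8]
```

Call:
{"op": "servo_tool", "data": {"moves": [[-22,-7,0,0,0,6,0],[-46,-14,0,0,0,12,0],[-70,-21,0,0,0,18,0],[-94,-28,5,0,0,24,0],[-118,-36,12,0,0,29,0],[-138,-42,20,0,0,33.2,0],[-151,-46,25,0,0,33.2,0],[-155.7,-47.3,26.5,0,0,33.2,0]]}}

```text
time_s: 33.55
tcp_pos: [558.0, -376.9, 109.1]
tool_rot: [-0.001, 0.702, 0.712, -0.0]
wrist_force: [-0.4, -0.2, -1.1]
width: 55.2
finger_force: 63.7
```

Call:
{"op": "servo_tool", "data": {"moves": [[0,0,3,0,0,0,0],[0,0,8,0,0,0,0],[0,0,14,0,0,0,0],[0,0,20,0,0,0,0],[0,0,23,0,0,0,0],[0,0,25,0,0,0,0],[0,0,25,0,0,0,0],[0,0,25,0,0,0,0]]}}

```text
time_s: 34.35
tcp_pos: [558.3, -376.2, 85.0]
tool_rot: [0.0, 0.702, 0.712, -0.0]
wrist_force: [1.0, 0.2, -1.4]
width: 55.1
finger_force: 63.7
```

```bash
python3 go.py 557.5 -377.2 69 0.5
python3 - <<'E'
from fit import *
s=ctrl.grab_frame("side"); np.save("side6.npy",s); i=s.astype(int)
m=((i[:,:,0]>120)&(i[:,:,1]<80)&(i[:,:,2]<80)).astype(np.uint8); 
n,l,st,ce=cv2.connectedComponentsWithStats(m); print([ (st[k].tolist(),ce[k].round(1)) for k in range(1,n) if st[k,4]>80])
o=ctrl.get_obs()['tcp_pos']
# predicted case silhouette bbox for offsets
zb=o[2]-25.1
for d in(0,4):
    q=place((557.5,-374.6-d,-np.pi/2+.008),np.vstack([rect(150,56,zb),rect(150,56,zb+38)])); u=proj("side",q); print(d,u.min(0).round(1),u.max(0).round(1))
E
```

```text
shift [-1.  -0.8 16. ] turn [0.  0.  0.3] at [ 558.3 -376.2   85. ] F [ 1.   0.2 -1.4]
[([195, 0, 106, 78, 559], array([238.2,  32.2])), ([294, 245, 24, 25, 331], array([306.2, 259.3]))]
0 [285.  227.8] [319.8 277.4]
4 [285.3 228.7] [320.2 278.5]
```

Call:
{"op": "servo_tool", "data": {"moves": [[-1,-0.8,4,0,0,0,0],[-1,-0.8,8,0,0,0,0],[-1,-0.8,12,0,0,0,0],[-1,-0.8,14,0,0,0,0],[-1,-0.8,15,0,0,0,0],[-1,-0.8,15.5,0,0,0,0],[-1,-0.8,15.8,0,0,0,0],[-1,-0.8,16,0,0,0,0]]}}

```text
time_s: 35.2
tcp_pos: [557.5, -377.2, 69.2]
tool_rot: [0.0, 0.702, 0.712, -0.0]
wrist_force: [-1.8, 2.4, 1.8]
width: 55.0
finger_force: 63.9
```

Call:
{"op": "servo_tool", "data": {"moves": [[0,0,0,0,0,0,0.68],[0,0,0,0,0,0,0.75],[0,0,0,0,0,0,0.85],[0,0,0,0,0,0,1],[0,0,0,0,0,0,1],[0,0,0,0,0,0,1],[0,0,-4,0,0,0,1],[0,0,-14,0,0,0,1]]}}

```text
time_s: 36.0
tcp_pos: [556.9, -376.8, 82.6]
tool_rot: [-0.001, 0.702, 0.712, -0.0]
wrist_force: [-0.2, -0.4, -0.1]
width: 85.5
finger_force: 0.0
```

Call:
{"op": "servo_tool", "data": {"moves": [[0,0,-15,0,0,0,1],[0,0,-35,0,0,0,1],[0,0,-55,0,0,-8,1],[10,-5,-65,0,0,-16,1],[35,-20,-65,0,0,-24,1],[70,-40,-65,0,0,-32,1],[105,-60,-65,0,0,-40,1],[140,-80,-65,0,0,-48,1]]}}

```text
time_s: 36.8
tcp_pos: [474.8, -237.3, 148.8]
tool_rot: [0.001, 0.349, 0.937, -0.0]
wrist_force: [0.5, 0.4, 0.8]
width: 85.5
finger_force: 0.0
```

```bash
python3 go.py 422.2 -125.9 80 79.2
```

```text
shift [112.7  49.7  68.6] turn [ -0.    0.1 -30.1] at [ 474.8 -237.3  148.8] F [0.5 0.4 0.8]
```

Call:
{"op": "servo_tool", "data": {"moves": [[15,7,5,0,0,-6,1],[35,16,10,0,0,-12,1],[55,25,20,0,0,-18,1],[75,34,30,0,0,-24,1],[95,42,40,0,0,-30,1],[108,47,48,0,0,-30.1,1],[112.7,49.7,50,0,0,-30.1,1],[112.7,49.7,50,0,0,-30.1,1]]}}

```text
time_s: 37.6
tcp_pos: [423.7, -126.5, 98.5]
tool_rot: [0.0, 0.097, 0.995, -0.0]
wrist_force: [0.0, 0.1, 0.6]
width: 85.0
finger_force: 0.0
```

```bash
python3 go.py 422.2 -125.9 20 79.2
python3 - <<'E'
from fit import *
t=ctrl.grab_frame("top").astype(int); np.save("top7.npy",t)
m=((t[:,:,0]>110)&(t[:,:,1]<70)&(t[:,:,2]<70)).astype(np.uint8)
m[:, :330]=0
c=max(cv2.findContours(m,0,2)[0],key=cv2.contourArea); b=cv2.boxPoints(cv2.minAreaRect(c))
print('red px box',b.round(1).tolist())
W=np.array([ray("top",q,82) for q in b]); print(W.round(1), W.mean(0).round(1), [np.linalg.norm(W[i]-W[i-1]).round(1) for i in range(4)])
# initial remote check: dark mask
t=np.load("top.npy").astype(int); m=(t.max(2)<60).astype(np.uint8); m[:, :284]=0;m[:,312:]=0;m[:164]=0;m[216:]=0
# keys filled by closing
m=cv2.morphologyEx(m,cv2.MORPH_CLOSE,np.ones((7,7)))
c=max(cv2.findContours(m,0,2)[0],key=cv2.contourArea); r=cv2.minAreaRect(c); b=cv2.boxPoints(r)
W=np.array([ray("top",q,12) for q in b]);print(r, W.round(1).tolist(), W.mean(0).round(1),[np.linalg.norm(W[i]-W[i-1]).round(1) for i in range(4)])
E
```

```text
shift [ 1.6  0.3 78.5] turn [-0.   0.  -0.3] at [ 423.7 -126.5   98.5] F [0.  0.1 0.6]
red px box [[350.3999938964844, 150.60000610351562], [400.8999938964844, 148.60000610351562], [401.6000061035156, 166.3000030517578], [351.1000061035156, 168.39999389648438]]
[[ 582.  -292.9   82. ]
 [ 585.1 -445.4   82. ]
 [ 531.  -445.    82. ]
 [ 527.9 -293.    82. ]] [ 556.5 -369.1   82. ] [np.float64(54.1), np.float64(152.5), np.float64(54.1), np.float64(152.0)]
((297.6756591796875, 189.44595336914062), (12.987520217895508, 42.743736267089844), 9.462322235107422) [[410.1, -105.4, 12.0], [544.0, -131.2, 12.0], [536.3, -171.8, 12.0], [402.6, -145.7, 12.0]] [ 473.3 -138.5   12. ] [np.float64(41.0), np.float64(136.3), np.float64(41.3), np.float64(136.3)]
```

The case reads centred within about 3 mm on the shelf. Now grip the remote by its near end.

Call:
{"op": "servo_tool", "data": {"moves": [[1.6,0.3,15,0,0,-0.3,1],[1.6,0.3,30,0,0,-0.3,1],[1.6,0.3,45,0,0,-0.3,1],[1.6,0.3,60,0,0,-0.3,1],[1.6,0.3,70,0,0,-0.3,1],[1.6,0.3,75,0,0,-0.3,1],[1.6,0.3,77.5,0,0,-0.3,1],[1.6,0.3,77.5,0,0,-0.3,1]]}}

```text
time_s: 38.45
tcp_pos: [422.2, -126.3, 20.5]
tool_rot: [0.0, 0.094, 0.996, -0.0]
wrist_force: [-0.1, -0.2, -0.1]
width: 85.4
finger_force: 0.0
```

Call:
{"op": "servo_tool", "data": {"moves": [[0,0,0,0,0,0,0.8],[0,0,0,0,0,0,0.7],[0,0,0,0,0,0,0.6],[0,0,0,0,0,0,0.5],[0,0,0,0,0,0,0.4],[0,0,0,0,0,0,0.2],[0,0,0,0,0,0,0],[0,0,0,0,0,0,0]]}}

```text
time_s: 39.25
tcp_pos: [422.0, -126.1, 20.9]
tool_rot: [0.0, 0.094, 0.996, -0.0]
wrist_force: [-1.7, 0.1, 9.1]
width: 36.5
finger_force: 60.2
```

Call:
{"op": "servo_tool", "data": {"moves": [[0,0,-3,0,0,0,0],[0,0,-8,0,0,0,0],[15,0,-8,0,0,0,0],[35,0,-8,0,0,-2,0],[55,0,-8,0,0,-4,0],[65,-15,-8,0,0,-7,0],[65,-35,-8,0,0,-10,0],[62,-60,-8,0,0,-11.2,0]]}}

```text
time_s: 40.05
tcp_pos: [349.0, -173.3, 28.7]
tool_rot: [-0.0, -0.005, 1.0, 0.0]
wrist_force: [0.9, -0.2, -1.0]
width: 36.7
finger_force: 60.2
```

```bash
python3 go.py 362 -376 28.9 90.5
```

```text
shift [ -11.  -202.8   -0.4] turn [ 0.  -0.   0.1] at [ 349.  -173.3   28.7] F [ 0.9 -0.2 -1. ]
```

Call:
{"op": "servo_tool", "data": {"moves": [[-1,-20,0,0,0,0,0],[-3,-50,0,0,0,0,0],[-5,-85,0,0,0,0,0],[-7,-120,0,0,0,0,0],[-9,-155,0,0,0,0,0],[-10,-182,0,0,0,0,0],[-11,-198,0,0,0,0,0],[-11,-203,0,0,0,0,0]]}}

```text
time_s: 40.85
tcp_pos: [362.4, -378.2, 28.6]
tool_rot: [0.0, -0.003, 1.0, -0.001]
wrist_force: [0.4, 0.5, -0.9]
width: 36.3
finger_force: 60.2
```

```bash
python3 go.py 468.5 -375.3 22 90.5
python3 - <<'E'
from h import *
t=ctrl.grab_frame("top"); s=ctrl.grab_frame("side")
a=cv2.resize(t[120:250,320:420,::-1],None,fx=4,fy=4,interpolation=cv2.INTER_CUBIC)
b=cv2.resize(s[195:325,200:300,::-1],None,fx=4,fy=4,interpolation=cv2.INTER_CUBIC)
cv2.imwrite("pics/c7.png",np.hstack([a,b]))
E
```

```text
shift [-106.2    2.3    6.7] turn [-0.1  0.  -0.2] at [ 362.4 -378.2   28.6] F [ 0.4  0.5 -0.9]
```

View pics/c7.png

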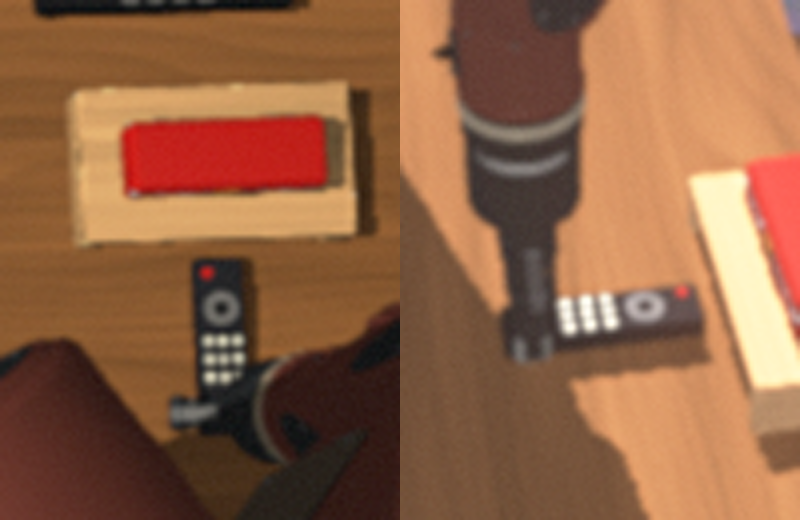

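The case lies centred and aligned on the shelf. The remote points straight at the bay, far end at (221,258), shelf front edge at row 238. I'll lower and slide it in.

Call:
{"op": "servo_tool", "data": {"moves": [[0,1.2,3,0,0,-0.2,0],[0,2.3,6,0,0,-0.2,0],[-4,2.3,6,0,0,-0.2,0],[-10,2.3,6,0,0,-0.2,0],[-17,2.3,6,0,0,-0.2,0],[-24,2.3,6,0,0,-0.2,0],[-31,2.3,6,0,0,-0.2,0],[-38,2.3,6,0,0,-0.2,0]]}}

```text
time_s: 41.75
tcp_pos: [401.0, -373.7, 22.4]
tool_rot: [0.0, -0.005, 1.0, -0.0]
wrist_force: [-0.4, -0.8, -0.7]
width: 36.8
finger_force: 60.2
```

Call:
{"op": "servo_tool", "data": {"moves": [[-7,0,0,0,0,0,0],[-15,0,0,0,0,0,0],[-24,0,0,0,0,0,0],[-33,0,0,0,0,0,0],[-42,0,0,0,0,0,0],[-50,0,0,0,0,0,0],[-54,0,0,0,0,0,0],[-54,0,0,0,0,0,0]]}}

```text
time_s: 42.55
tcp_pos: [454.7, -373.2, 22.4]
tool_rot: [0.0, -0.005, 1.0, -0.0]
wrist_force: [0.0, -1.1, -1.3]
width: 36.7
finger_force: 60.2
```

```bash
python3 go.py 468.5 -375.3 21 90.5
```

```text
shift [-13.7  -2.3   1.4] turn [-0.   0.   0.1] at [ 454.7 -373.2   22.4] F [ 0.  -1.1 -1.3]
```

Call:
{"op": "servo_tool", "data": {"moves": [[-4,-1,0,0,0,0,0],[-8,-1.5,0,0,0,0,0],[-11,-2,0,0,0,0,0],[-13.7,-2,0,0,0,0,0],[-13.7,-2,0.5,0,0,0,0],[-13.7,-2,1,0,0,0,0],[-13.7,-2,1.4,0,0,0,0],[-13.7,-2,1.4,0,0,0,0]]}}

```text
time_s: 43.35
tcp_pos: [467.8, -375.0, 21.0]
tool_rot: [-0.0, -0.005, 1.0, 0.0]
wrist_force: [0.1, -0.0, -0.6]
width: 36.6
finger_force: 60.4
```

Call:
{"op": "servo_tool", "data": {"moves": [[0,0,0,0,0,0,0.5],[0,0,0,0,0,0,0.6],[0,0,0,0,0,0,0.7],[0,0,0,0,0,0,0.8],[0,0,0,0,0,0,0.8],[0,0,0,0,0,0,0.8],[0,0,-4,0,0,0,0.8],[0,0,-12,0,0,0,0.8]]}}

```text
time_s: 44.15
tcp_pos: [467.6, -374.7, 33.0]
tool_rot: [-0.0, -0.005, 1.0, 0.0]
wrist_force: [-0.3, 0.1, 0.1]
width: 68.0
finger_force: 0.0
```

Call:
{"op": "servo_tool", "data": {"moves": [[0,0,-15,0,0,0,0.8],[5,0,-35,0,0,0,0.8],[20,10,-60,0,0,0,0.8],[45,30,-90,0,0,0,0.8],[70,60,-120,0,0,0,0.8],[90,95,-140,0,0,0,0.8],[110,130,-150,0,0,0,0.8],[120,165,-150,0,0,0,0.8]]}}

```text
time_s: 44.95
tcp_pos: [345.4, -210.6, 184.9]
tool_rot: [0.001, -0.005, 1.0, -0.001]
wrist_force: [1.6, -0.0, -0.2]
width: 68.6
finger_force: 0.0
```

Call:
{"op": "servo_tool", "data": {"moves": [[0,40,0,0,0,0,0.8],[0,80,0,0,0,0,0.8],[0,120,0,0,0,0,0.8],[0,150,0,0,0,0,0.8],[0,170,0,0,0,0,0.8],[0,180,0,0,0,0,0.8],[0,180,0,0,0,0,0.8],[0,180,0,0,0,0,0.8]]}}

```text
time_s: 45.75
tcp_pos: [344.7, -31.9, 183.3]
tool_rot: [0.0, -0.005, 1.0, -0.0]
wrist_force: [-0.2, -0.3, -0.1]
width: 68.2
finger_force: 0.0
```

Run:
```python
from fit import *
t=ctrl.grab_frame("top").astype(int); s=ctrl.grab_frame("side"); print(t.shape)
cv2.imwrite("pics/fin_top.png",t[:,:,::-1]); cv2.imwrite("pics/fin_side.png",s[:,:,::-1])
# remote: dark region in front of shelf (z~12)
m=(t.max(2)<60).astype(np.uint8); m[:,:345]=0; m[:,405:]=0; m[:172]=0; m[215:]=0
m=cv2.morphologyEx(m,cv2.MORPH_CLOSE,np.ones((7,7)))
c=max(cv2.findContours(m,0,2)[0],key=cv2.contourArea); x,y,w,h=cv2.boundingRect(c); print(x,y,w,h)
print('near end',ray("top",(x+w/2-.5,y+h-.5),9).round(1),'width',np.linalg.norm(ray("top",(x-.5,y+h),18)-ray("top",(x+w-.5,y+h),18)).round(1))
print('expected near end px',proj("top",[[450.5,-375,9]]))
old=np.load("top.npy").astype(int)
for k,(a,b,c_,d) in dict(phone=(325,92,400,128),book=(120,88,184,130),box=(232,92,276,142)).items():
    print(k,np.abs(t[b:d,a:c_]-old[b:d,a:c_]).mean().round(1))
```

```text
(384, 512, 3)
366 181 14 14
near end [ 452.6 -375.8    9. ] width 44.1
expected near end px [[372.27212417 195.16738665]]
phone 3.2
book 3.4
box 6.1[ WARN:0@0.671] global loadsave.cpp:1063 imwrite_ Unsupported depth image for selected encoder is fallbacked to CV_8U.
```

The numeric check puts the remote's near end at x = 452.6, y = -375.8 (expected 450.5, -375). Phone, book and box images are unchanged, so I'm handing in.

```bash
python3 -c "
from plant import ctrl
print(ctrl.close_job())"
```

```text
the job is handed in; nothing more can be done
None
```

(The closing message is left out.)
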